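# Lay out the meditation set on the turntable

### The job

Lay out the meditation set on the bamboo turntable: the larger purple massage ball sitting in the cork ring, the round tea tin standing flat in the shallow cork dish, and the wooden chime with the metal rod lying rod side up, centred on and lined up with the oblong cork pad. Never tip the tin or the chime over, and leave the look-alikes where they stand: the smaller ball, the square tin, the wooden incense holder without a rod, and the glass jar.

Things in the scene. Friction and masses are not known exactly. Their poses are not given: they have to be found in the camera images.
- ball: the larger massage ball: hard purple silicone, 60 mm across, with a small flat foot 24 mm across underneath so that it does not roll away. Origin at the centre of the ball, 27.5 mm above the surface it stands on; z up.
- tin: the round tea tin: closed plain aluminium cylinder, 62 mm across, 70 mm tall, standing. Origin at the centre of its underside, z up.
- chime: the chime: pale wooden block 110 x 36 x 24 mm with an aluminium rod (12 mm thick, 104 mm long) held lengthwise above its top by two small posts; 42 mm tall over all. Origin at the centre of its underside, x along its length (and along the rod), y across it, z up. The block's long sides can be gripped below the rod. Either way round is the same.
- ring_rest: the ball's rest: dark cork ring, 68 mm outside, hole 40 mm across, 10 mm high, fixed on the bamboo turntable (a flat bamboo disc 296 mm across, 28 mm high, which here stands fixed and does not turn). Origin at the centre of its underside, which is 28 mm above the ledge; z up. When the large ball sits in it the ball's centre is about 32 mm above this origin.
- dish_rest: the tin's rest: shallow round dark cork dish, 92 mm outside, 82 mm across inside, inner floor 4 mm above its underside, lip 10 mm high over all, fixed on the turntable. Origin at the centre of its underside, 28 mm above the ledge; z up.
- pad_rest: the chime's rest: flat oblong dark cork pad 126 x 50 x 8 mm, fixed on the turntable. Origin at the centre of its underside, 28 mm above the ledge; x along its length, z up.
- small_ball: look-alike, stays where it is: the smaller purple massage ball, 44 mm across, with a flat foot 20 mm across. Origin at its centre, 19.6 mm above the ledge.
- square_tin: look-alike, stays where it is: square aluminium tin 58 x 58 mm, 66 mm tall. Origin at the centre of its underside, x and y square to its sides.
- holder: look-alike, stays where it is: incense holder, pale wooden block 110 x 36 x 24 mm like the chime's, but with only a dark groove and a small brass stud (10 mm wide, 6 mm high) on its top and no rod. Origin at the centre of its underside, x along its length.
- jar: stays where it is: round glass jar with a wooden lid, 58 mm across, 72 mm tall. Origin at the centre of its underside.
Mind the look-alikes: they are no part of the job. Leave any pink look-alike of the chime alone.

How it is judged:
By the outcome, as a careful person would: the job done as asked, in the order asked, and still so for the second after the job is handed in, with the robot touching nothing.
It also fails if it takes over 93 s, if anything falls off the work surface, if the arm or the gripper's body presses on something with over 40 N, if the wrist force passes 120 N, or if a joint passes its speed limit or range.

### The arm

A 7-joint arm with a two-finger parallel gripper is mounted at the origin on the work surface. World frame = base frame: x ahead of the robot, y to its left, z up, the work surface at z = 0. Lengths are in m, angles in rad, forces in N, time in s.
With the tool pointing down it reaches from about 0.4 to 0.85 m from the base axis. Payload 4.5 kg.
Tool frame: the origin (TCP) lies at the very end of the fingers, on their centre line; the grasp point (between the pads) lies 19 mm behind it; z points along the fingers, y is the line along which they close (so a half turn about z gives the same grasp; the last joint's range is limited). The gripper opens to 85 mm and grips with 20 to 120 N. Pads are 22 mm wide; open, the fingers measure 114 mm over their backs; the gripper's body (76 mm by 85 mm) begins 54 mm behind the grasp point. The pads swing forward as they close: fully open they stand 13 mm farther back than shut.
Start: joints at [1.267, 0.689, -0.195, 1.565, 0.157, 0.902, -0.215], TCP at [0.207, -0.59, 0.231] pointing down, gripper open.
Joint ranges: [-3.01, 3.01], [-0.46, 2.08], [-1.47, 1.51], [0.13, 2.56], [-1, 4.14], [0.04, 2.09], [-2.66, 2.66]. Speed limits (rad/s): [2.57, 2.57, 3.14, 3.14, 3.14, 3.14, 3.14].

### API

Orientations are given as a unit quaternion [x, y, z, w].
In Python, from plant import r gives the robot as it stands. The module is installed in compiled form; this text tells all that it offers.
- The arm moves only by the tool move_arm, never from a script. Its argument "increments" is a list of rows, each a list of 6 numbers: the shift along the tool's x, y, z each as a share of 0.3 m, from -1 to 1, then the turn, a rotation vector about the tool's x, y, z each as a share of 1.5 rad, from -1 to 1. A call has 1 to 20 rows; each row is the pose to reach, as a shift and turn from the pose commanded when the call began, along the tool's axes at that moment; what a row does not reach only later rows make up. A row lasts 1/10 s, in which the tool goes at most 50 mm and 8.59 degrees, less where a joint would pass 70% of its speed; a pose out of reach is approached as far as the arm can. A call with a number of a shift or a turn outside -1 to 1 is refused whole. A call with a gripper value outside its range is refused whole. "fingers" is the opening, from -1 (shut) to 1 (fully open), set as the call begins (left out, the last holds). The fingers move at their own pace and stop on an object; "force" is the grip in N (left out, the last holds). Time passes only in rows, so rows that repeat a pose let the fingers close. It gives the time, the measured TCP pose, the force, the opening and the grip force at its end, in the units of the state.
- r.state(): the state, without advancing time (a new reading comes with each control period).
- r.snapshot(name): name is "scene" or "top"; returns a dict with "color" (400x640x3 uint8, red, green, blue), "vfov" (degrees; the focal length in pixels is half the picture's height over the tangent of half this angle, whatever the lens; pixels are square), "cx", "cy" (the principal point, pixels), "dist_coeffs" ([k1, k2, p1, p2, k3] as OpenCV has them; the pictures are not rectified), "position" and "rotation" of the camera in the world. Camera axes: x right, y down, z forward; pixel columns grow to the right and rows downward; lengths in m; the calibration is good to about 2 mm. A picture is of the moment at which its call begins. There is no depth.
- r.hand_in(): hands the job in; it is judged then, once.
The state is a dict: "t": time; "qpos": joint angles; "qd": joint speeds; "joint_efforts": joint torques, N m; "tcp_pos": TCP position; "tool_rot": TCP orientation; "wrist_force": force on the tool from outside, world axes, zero at the start; "ft_torque": the same for the moment, N m; "width": finger opening in m; "grasp_force": force on a finger pad.
Only numpy, scipy, OpenCV 4.12 (cv2) and the standard library are available. Lean on these libraries where they do the work, as an engineer would, in place of code of your own. Each camera call takes 0.05 s, during which the arm holds its last target. There are 200 camera calls.

## Working session

There is one attempt and no reset: what is moved stays moved. The work goes in short steps, Python scripts to look and compute and a tool call to move; the robot and the scene stay as the last step left them, time stands still between calls to the robot, and variables do not carry over. Pictures are saved under pics/ and viewed, at most 14 in all, crops included, and the job is handed in when it is done.

Besides the shell and the picture viewer there is one more tool, called after "Request:" in YAML: its name, and indented under it one key for each argument. move_arm: Moves the arm, as the interface text tells. Its arguments: {"type":"object","properties":{"increments":{"type":"array","items":{"type":"array","items":{"type":"number"}}},"fingers":{"type":"number"},"force":{"type":"number"}},"required":["increments"]}

```bash
mkdir -p pics; python3 - <<'E'
from plant import r
import cv2
for n in("scene","top"):
    s=r.snapshot(n); cv2.imwrite(f"pics/{n}0.png",s["color"][:,:,::-1])
    print({k:v for k,v in s.items() if k!="color"})
print(r.state())
E
```

```text
{'vfov': 43.23136001154212, 'cx': 315.0648187828089, 'cy': 201.03220022585822, 'dist_coeffs': array([-0.12827676,  0.        ,  0.        ,  0.        ,  0.        ]), 'position': array([1.28078551e+00, 7.22901627e-05, 1.13789624e+00]), 'rotation': array([ 0.68678736,  0.67009158, -0.19167113, -0.206307  ])}
{'vfov': 52.3808698176835, 'cx': 313.24706996024435, 'cy': 197.98651624170918, 'dist_coeffs': array([0.00676735, 0.        , 0.        , 0.        , 0.        ]), 'position': array([0.37793703, 0.04184529, 1.03022266]), 'rotation': array([-0.69412264,  0.7132174 , -0.06457816,  0.0731052 ])}
{'t': 0.1, 'qpos': array([ 1.26683991,  0.68995804, -0.19449118,  1.56625352,  0.15731444,
        0.90250529, -0.21508888]), 'qd': array([-0.00080521, -0.00229374,  0.00210707, -0.00270917, -0.00150746,
        0.00059873,  0.0008645 ]), 'joint_efforts': array([-3.33917123e-03, -5.40606415e+01, -1.27131131e+00, -1.58986670e+01,
        9.45922744e-03,  4.44480189e-03,  2.26321549e-05]), 'tcp_pos': array([ 0.20684769, -0.58914626,  0.23052377]), 'tool_rot': array([ 9.85767197e-01,  1.68113895e-01, -2.19684935e-04, -8.38403780e-04]), 'wrist_force': array([ 0.75966037,  0.42394837, -0.530623  ]), 'ft_torque': array([ 0.00618383, -0.01714878,  0.03580173]), 'grasp_force': 0.0, 'width': 0.08561796331192184}
```

View pics/scene0.png

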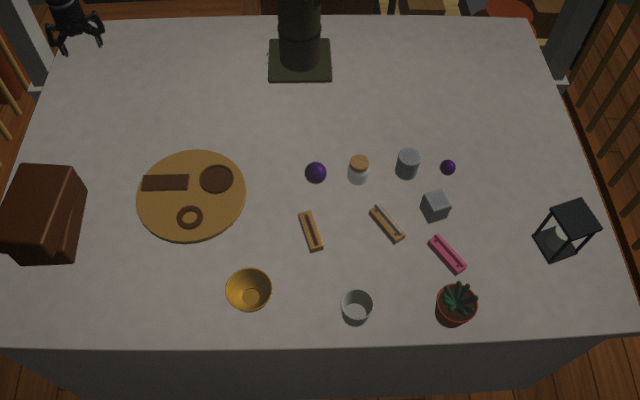

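View pics/top0.png

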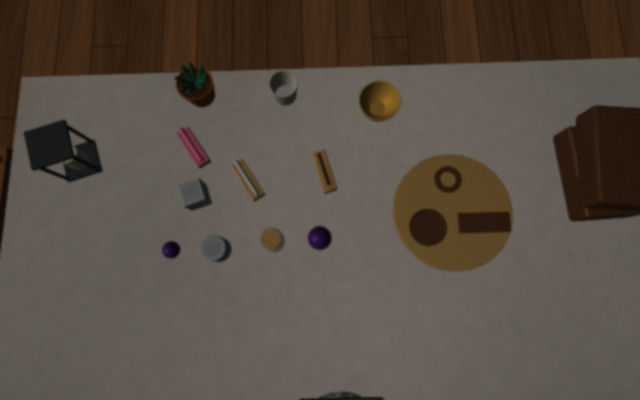

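```bash
cat > h.py <<'E'
import numpy as np, cv2
from scipy.spatial.transform import Rotation as R
from plant import r
def snap(n):
    return r.snapshot(n)
def cast(s,px,z):
    f=200/np.tan(np.radians(s["vfov"]/2)); K=np.array([[f,0,s["cx"]],[0,f,s["cy"]],[0,0,1]])
    p=cv2.undistortPoints(np.float64(px).reshape(-1,1,2),K,s["dist_coeffs"]).reshape(-1,2)
    M=np.asarray(s["rotation"]); M=R.from_quat(M).as_matrix() if M.size==4 else M
    d=np.c_[p,np.ones(len(p))]@M.T; o=s["position"]
    return o+d*((z-o[2])/d[:,2])[:,None]
def mask(s,kind):
    h=cv2.cvtColor(s["color"],cv2.COLOR_RGB2HSV); H,S,V=[h[...,i].astype(int) for i in range(3)]
    m={"purple":(H>120)&(H<160)&(S>90),"wood":(H>8)&(H<25)&(S>70)&(V>70),"cork":(H<20)&(S>70)&(V<95)}[kind]
    return m.astype(np.uint8)*255
def blobs(m,amin=60):
    n,l,st,c=cv2.connectedComponentsWithStats(m,connectivity=4)
    return [(l==i,st[i],c[i]) for i in range(1,n) if st[i][4]>=amin]
E
python3 - <<'E'
from h import *
for n,box in(("scene",(120,140,480,290)),("top",(150,110,530,280))):
    s=snap(n); im=s["color"][:,:,::-1]
    for k in("purple","wood","cork"):
        for m,st,c in blobs(mask(s,k)):
            if box[0]<c[0]<box[2] and box[1]<c[1]<box[3]:
                print(n,k,c.round(1),st[2:],"z.025:",cast(s,c,.025)[0].round(3), "z.036",cast(s,c,.036)[0].round(3))
    x0,y0,x1,y1=box; x0=290 if n=="scene" else 150; x1=480 if n=="scene" else 345
    c=im[y0:y1,x0:x1]; c=cv2.resize(cv2.convertScaleAbs(c,alpha=1.6),None,fx=3,fy=3,interpolation=cv2.INTER_CUBIC)
    cv2.imwrite(f"pics/c_{n}.png",c)
a=[cv2.imread(f"pics/c_{n}.png") for n in("scene","top")]
H=max(x.shape[0] for x in a); a=[cv2.copyMakeBorder(x,0,H-x.shape[0],0,0,0) for x in a]
o=np.hstack(a); o=cv2.resize(o,(800,int(o.shape[0]*800/o.shape[1]))); cv2.imwrite("pics/crop.png",o)
E
```

```text
scene purple [450.4 165. ] [ 9 12 74] z.025: [0.455 0.416 0.025] z.036 [0.463 0.412 0.036]
scene purple [319.2 170. ] [ 14  16 155] z.025: [0.466 0.049 0.025] z.036 [0.474 0.049 0.036]
scene wood [191.1 197.3] [ 111   93 6106] z.025: [ 0.549 -0.292  0.025] z.036 [ 0.556 -0.289  0.036]
scene wood [359.4 161.9] [ 19  17 244] z.025: [0.441 0.161 0.025] z.036 [0.449 0.16  0.036]
scene wood [388.1 224.5] [ 36  38 366] z.025: [0.642 0.22  0.025] z.036 [0.648 0.218 0.036]
scene wood [310.7 229.6] [ 26  40 458] z.025: [0.653 0.022 0.025] z.036 [0.659 0.021 0.036]
scene wood [189.4 217.2] [ 16  13 149] z.025: [ 0.61  -0.29   0.025] z.036 [ 0.617 -0.287  0.036]
scene cork [215.9 178.8] [ 35  31 837] z.025: [ 0.49  -0.231  0.025] z.036 [ 0.498 -0.229  0.036]
scene cork [164.6 182.3] [ 50  18 811] z.025: [ 0.499 -0.37   0.025] z.036 [ 0.506 -0.366  0.036]
scene cork [189.2 217. ] [ 27  25 407] z.025: [ 0.609 -0.291  0.025] z.036 [ 0.616 -0.288  0.036]
scene cork [385.2 229.5] [ 35  33 156] z.025: [0.656 0.211 0.025] z.036 [0.663 0.209 0.036]
scene cork [310.7 229.7] [ 14  32 134] z.025: [0.653 0
[... 831 characters left out ...]
z.025: [0.639 0.209 0.025] z.036 [0.636 0.208 0.036]
top wood [242.9 182. ] [ 26  37 195] z.025: [0.623 0.229 0.025] z.036 [0.621 0.227 0.036]
top wood [447.6 179. ] [ 14  15 162] z.025: [ 0.616 -0.289  0.025] z.036 [ 0.613 -0.286  0.036]
top wood [270.1 238.2] [ 21  22 371] z.025: [0.478 0.161 0.025] z.036 [0.477 0.159 0.036]
top cork [326.1 171.4] [ 21  44 421] z.025: [0.645 0.017 0.025] z.036 [0.642 0.017 0.036]
top cork [454.2 211.9] [  118   118 10585] z.025: [ 0.531 -0.298  0.025] z.036 [ 0.53  -0.295  0.036]
top cork [251.8 179.7] [ 26  42 252] z.025: [0.629 0.207 0.025] z.036 [0.626 0.205 0.036]
top cork [274.1 240.3] [ 21  22 110] z.025: [0.473 0.151 0.025] z.036 [0.472 0.15  0.036]
```

View pics/crop.png

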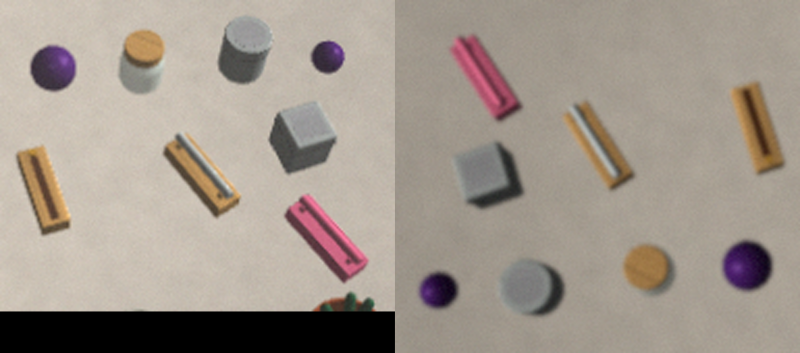

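```bash
cat > m.py <<'E'
from h import *
def hsv(s): return [x.astype(int) for x in cv2.split(cv2.cvtColor(s["color"],cv2.COLOR_RGB2HSV))]
out={}
for n in("scene","top"):
    s=snap(n); H,S,V=hsv(s); u=lambda m:m.astype(np.uint8)*255
    # ball
    b=[(230,(315,172)),(230,(318,238))][n=="top"][1]
    win=np.zeros(V.shape,bool); win[b[1]-20:b[1]+20,b[0]-20:b[0]+20]=1
    m=u(win&(H>115)&(H<170)&(S>60)); B=max(blobs(m),key=lambda x:x[1][4])
    hu=cv2.convexHull(cv2.findContours(u(B[0]),0,1)[0][0]); e=cv2.fitEllipse(hu)
    print(n,"ball",np.round(e,1).tolist() if 0 else e, cast(s,e[0],.0275)[0].round(4))
    # turntable
    t=max(blobs(u((H>8)&(H<28)&(S>70)&(V>60))),key=lambda x:x[1][4])
    tm=np.zeros(V.shape,np.uint8); c=cv2.convexHull(max(cv2.findContours(u(t[0]),0,1)[0],key=len)); cv2.fillPoly(tm,[c],255)
    med=np.median(V[t[0]]); tm=cv2.erode(tm,np.ones((5,5)))
    print(n,"table",med,cast(s,cv2.fitEllipse(c)[0],.026 )[0].round(3))
    for bm,st,cc in blobs(u((tm>0)&(V<0.62*med)),100):
        k=max(cv2.findContours(u(bm),0,1)[0],key=len)
        P=cast(s,k.reshape(-1,2),.036); mr=cv2.minAreaRect(P[:,:2].astype(np.float32)*1000)
        bx=cv2.boxPoints(mr); a,b_=bx[1]-bx[0],bx[2]-bx[1]; L=a if a@a>b_@b_ else b_
        M=cv2.moments(k); ce=(M["m10"]/M["m00"],M["m01"]/M["m00"])
        print(n,"cork px",np.round(ce,1),"xy",cast(s,ce,.035)[0].round(4),"rect",np.round(mr[0],1),np.round(mr[1],1),"yaw",round(np.degrees(np.arctan2(L[1],L[0]))%180,1))
    # rod
    x,y=(387,223) if n=="scene" else (247,179)
    win=np.zeros(V.shape,bool); win[y-22:y+22,x-22:x+22]=1
    w=u(win&(H>5)&(H<28)&(S>65)); hu=cv2.convexHull(np.argwhere(w)[:,::-1].astype(np.int32)); hm=np.zeros(V.shape,np.uint8); cv2.fillPoly(hm,[hu],255)
    mr=cv2.minAreaRect(cast(s,hu.reshape(-1,2),.024)[:,:2].astype(np.float32)*1000); print(n,"block",np.round(mr[0],1),np.round(mr[1],1),mr[2])
    rb=max(blobs(u((hm>0)&(S<50)&(V>95)),20),key=lambda x:x[1][4]); pts=np.argwhere(rb[0])[:,::-1]
    P=cast(s,pts,.036)[:,:2]; mr=cv2.minAreaRect(P.astype(np.float32)*1000); d=np.linalg.svd(P-P.mean(0))[2][0]
    print(n,"rod",P.mean(0).round(4),np.round(mr[0],1),np.round(mr[1],1),"yaw",round(np.degrees(np.arctan2(d[1],d[0]))%180,1))
    # patch for tin
    x,y=(408,163) if n=="scene" else (214,248)
    g=cv2.resize(s["color"][y-22:y+22,x-22:x+22,::-1],None,fx=8,fy=8,interpolation=cv2.INTER_CUBIC); cv2.imwrite(f"pics/t_{n}.png",cv2.convertScaleAbs(g,alpha=1.5))
cv2.imwrite("pics/tin.png",np.hstack([cv2.imread(f"pics/t_{n}.png") for n in("scene","top")]))
E
python3 m.py
```

```text
scene ball ((317.4427185058594, 170.91506958007812), (15.586949348449707, 20.37152862548828), 140.7814483642578) [0.4713 0.0443 0.0275]
scene table 111.0 [ 0.544 -0.293  0.026]
scene cork px [215.9 178.9] xy [ 0.4974 -0.2287  0.035 ] rect [ 497.5 -228.5] [93.  86.2] yaw 3.5
scene cork px [164.9 182.3] xy [ 0.5057 -0.3659  0.035 ] rect [ 505.9 -366.8] [ 51.9 123. ] yaw 90.4
scene cork px [189.1 217.2] xy [ 0.616  -0.2885  0.035 ] rect [ 615.5 -287.7] [65.5 65.5] yaw 179.0
scene block [637.5 217.1] [115.9  44.5] 31.365922927856445
scene rod [0.6319 0.2231] [629.9 221.7] [97.2  4.3] yaw 32.0
top ball ((318.7034912109375, 237.66549682617188), (21.686080932617188, 22.041349411010742), 113.99205780029297) [0.4761 0.0405 0.0275]
top table 91.0 [ 0.53  -0.293  0.026]
top cork px [447.7 178.9] xy [ 0.6137 -0.2864  0.035 ] rect [ 614.6 -285.8] [62.2 65. ] yaw 175.2
top cork px [427.7 226.8] xy [ 0.4947 -0.227   0.035 ] rect [ 495.  -226.8] [87.8 88.2] yaw 120.1
top cork px [484.  221.9] xy [ 0.503  -0.3649  0.035 ] rect [ 503.  -364.7] [ 48.3 123.9] yaw 90.3
top block [629.6 218.8] [113.6  37.6] 32.3422966003418
top rod [0.6307 0.2228] [631.  223.1] [99.5  6.3] yaw 32.3
```

View pics/tin.png

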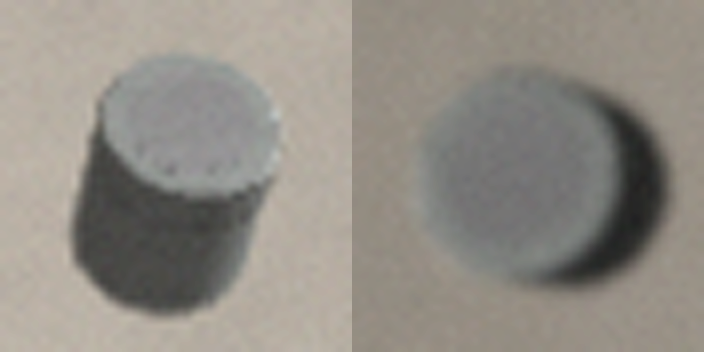

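```bash
cat > plan.py <<'E'
from h import *
import sys
def plan(x,y,z,yaw=None):
    s=r.state(); T=R.from_quat(s["tool_rot"]); d=T.inv().apply(np.array([x,y,z])-s["tcp_pos"])
    X=T.apply([1,0,0]); cur=np.degrees(np.arctan2(X[1],X[0])); dy=0 if yaw is None else yaw-cur
    t=R.from_euler('z',cur if yaw is None else yaw,degrees=True)*R.from_rotvec([np.pi,0,0])
    rv=(T.inv()*t).as_rotvec()
    print("t",round(s["t"],2),"tcp",s["tcp_pos"].round(4),"yaw",round(cur,2),"w",round(s["width"],4),"F",s["grasp_force"].round(1),s["wrist_force"].round(1),"q",s["qpos"].round(2))
    print("shift",(d/.3).round(3),"turn",(rv/1.5).round(3),"rows>=",np.ceil(max(np.linalg.norm(d)/.05,np.degrees(np.linalg.norm(rv))/8.59)))
if __name__=="__main__": plan(*map(float,sys.argv[1:]))
E
python3 - <<'E'
from h import *
for n,p,sq,b in(("scene",(409.3,156.1),(437,196),(315.5,172.2)),("top",(212.3,247.2),(190,194),(318.7,237.7))):
    s=snap(n); print(n,"tin",cast(s,p,.07)[0].round(4),"sq~",cast(s,sq,.066)[0].round(3),"ball",cast(s,b,.0275)[0].round(4))
E
python3 plan.py .476 .040 .14 90
```

```text
scene tin [0.4572 0.2914 0.07  ] sq~ [0.584 0.348 0.066] ball [0.4755 0.0389 0.0275]
top tin [0.4563 0.2921 0.07  ] sq~ [0.587 0.35  0.066] ball [0.476  0.0405 0.0275]Traceback (most recent call last):
  File "plan.py", line 10, in <module>
    if __name__=="__main__": plan(*map(float,sys.argv[1:]))
                             ~~~~^^^^^^^^^^^^^^^^^^^^^^^^^^
  File "plan.py", line 8, in plan
    print("t",round(s["t"],2),"tcp",s["tcp_pos"].round(4),"yaw",round(cur,2),"w",round(s["width"],4),"F",s["grasp_force"].round(1),s["wrist_force"].round(1),"q",s["qpos"].round(2))
                                                                                                         ^^^^^^^^^^^^^^^^^^^^^^
AttributeError: 'float' object has no attribute 'round'
```

```bash
sed -i 's/s\["grasp_force"\].round(1)/round(float(s["grasp_force"]),1)/' plan.py; python3 plan.py .476 .040 .14 90
```

```text
t 0.4 tcp [ 0.2071 -0.5896  0.2312] yaw 19.36 w 0.0851 F 0.0 [-0.2  0.1  0.2] q [ 1.27  0.69 -0.19  1.57  0.16  0.9  -0.22]
shift [ 1.541 -1.683  0.304] turn [-0.    -0.    -0.822] rows>= 14.0
```

Request:
move_arm:
  increments:
    - [0.1,-0.1,0,0,0,-0.05]
    - [0.2,-0.2,0,0,0,-0.12]
    - [0.3,-0.32,0,0,0,-0.2]
    - [0.4,-0.43,0,0,0,-0.28]
    - [0.5,-0.54,0,0,0,-0.36]
    - [0.6,-0.65,0,0,0,-0.44]
    - [0.7,-0.76,0,0,0,-0.52]
    - [0.8,-0.87,0,0,0,-0.6]
    - [0.88,-0.95,0,0,0,-0.68]
    - [0.9,-1,0,0,0,-0.76]
    - [0.9,-1,0,0,0,-0.82]
    - [0.9,-1,0,0,0,-0.82]
  fingers: 1
  force: 40

```text
t: 1.6
tcp_pos: [0.3628, -0.2167, 0.2315]
tool_rot: [0.708, 0.707, 0.0, 0.0]
wrist_force: [1.0, 0.4, 0.3]
width: 0.0854
grasp_force: 0.0
```

```bash
python3 plan.py .476 .040 .14 90
```

```text
t 1.6 tcp [ 0.3628 -0.2167  0.2315] yaw 89.92 w 0.0854 F 0.0 [1.  0.4 0.3] q [ 0.79  0.47 -0.54  2.13  0.4   0.63 -0.02]
shift [0.856 0.376 0.305] turn [ 0.     0.    -0.001] rows>= 6.0
```

Request:
move_arm:
  increments:
    - [0.14,0.06,0.05,0,0,0]
    - [0.28,0.12,0.1,0,0,0]
    - [0.42,0.18,0.15,0,0,0]
    - [0.56,0.25,0.2,0,0,0]
    - [0.7,0.31,0.25,0,0,0]
    - [0.8,0.36,0.28,0,0,0]
    - [0.856,0.376,0.3,0,0,0]
    - [0.856,0.376,0.3,0,0,0]
    - [0.856,0.376,0.3,0,0,0]
    - [0.856,0.376,0.3,0,0,0]

```text
t: 2.6
tcp_pos: [0.4756, 0.0371, 0.1415]
tool_rot: [0.709, 0.705, -0.001, 0.0]
wrist_force: [0.2, -1.1, -0.3]
width: 0.0855
grasp_force: 0.0
```

```bash
python3 plan.py .476 .040 .009 90; python3 - <<'E'
from h import *
a=[]
for n,(x,y) in(("scene",(315,165)),("top",(318,230))):
    s=snap(n); a.append(cv2.convertScaleAbs(cv2.resize(s["color"][y-60:y+60,x-60:x+60,::-1],None,fx=3,fy=3),alpha=1.5))
cv2.imwrite("pics/hover1.png",np.hstack(a))
E
```

```text
t 2.6 tcp [0.4756 0.0371 0.1415] yaw 89.62 w 0.0855 F 0.0 [ 0.2 -1.1 -0.3] q [ 0.04  0.67 -0.35  2.08  0.49  0.47 -0.69]
shift [0.01  0.001 0.442] turn [-0.     0.001 -0.004] rows>= 3.0
```

View pics/hover1.png

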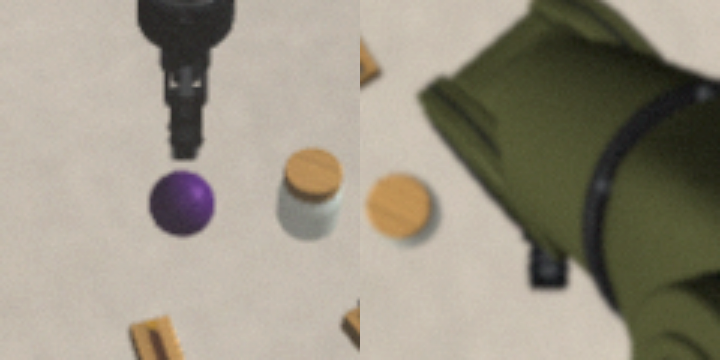

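The gripper hangs right over the ball (scene about (315,172)), with the fingers closing along x and the jar clear of them. I'll descend and grip.

Request:
move_arm:
  increments:
    - [0.005,0,0.06,0,0,0]
    - [0.005,0,0.12,0,0,0]
    - [0.005,0,0.19,0,0,0]
    - [0.005,0,0.26,0,0,0]
    - [0.005,0,0.33,0,0,0]
    - [0.005,0,0.38,0,0,0]
    - [0.005,0,0.42,0,0,0]
    - [0.005,0,0.44,0,0,0]
    - [0.005,0,0.44,0,0,0]

```text
t: 3.6
tcp_pos: [0.4758, 0.0401, 0.009]
tool_rot: [0.709, 0.706, -0.0, -0.0]
wrist_force: [-0.3, -0.4, 0.2]
width: 0.0855
grasp_force: 0.0
```

Request:
move_arm:
  increments:
    - [0,0,0,0,0,0]
    - [0,0,0,0,0,0]
    - [0,0,0,0,0,0]
    - [0,0,0,0,0,0]
    - [0,0,0,0,0,0]
    - [0,0,0,0,0,0]
    - [0,0,0,0,0,0]
  fingers: -1
  force: 40

```text
t: 4.3
tcp_pos: [0.4765, 0.0406, 0.0105]
tool_rot: [0.708, 0.706, 0.001, 0.001]
wrist_force: [-0.6, 0.4, 6.2]
width: 0.0576
grasp_force: 41.4
```

Request:
move_arm:
  increments:
    - [0,0,0,0,0,0]
    - [0,0,0,0,0,0]
    - [0,0,0,0,0,0]
    - [0,0,0.01,0,0,0]
    - [0,0,0.02,0,0,0]
    - [0,0,0.025,0,0,0]
    - [0,0,0.025,0,0,0]
  fingers: 1

```text
t: 5.0
tcp_pos: [0.4758, 0.0408, 0.0014]
tool_rot: [0.708, 0.706, -0.0, -0.0]
wrist_force: [0.1, 0.2, -0.7]
width: 0.0856
grasp_force: 0.0
```

Request:
move_arm:
  increments:
    - [0,0,0,0,0,0]
    - [0,0,0,0,0,0]
    - [0,0,0,0,0,0]
    - [0,0,0,0,0,0]
    - [0,0,0,0,0,0]
    - [0,0,0,0,0,0]
    - [0,0,0,0,0,0]
  fingers: -1
  force: 40

```text
t: 5.7
tcp_pos: [0.4761, 0.0408, 0.0022]
tool_rot: [0.708, 0.706, 0.0, 0.0]
wrist_force: [-0.7, 1.0, 6.4]
width: 0.0578
grasp_force: 41.9
```

Request:
move_arm:
  increments:
    - [0,0,-0.04,0,0,0]
    - [0,0,-0.1,0,0,0]
    - [0,0,-0.18,0,0,0]
    - [0,0,-0.27,0,0,0]
    - [0,0,-0.36,0,0,0]
    - [0,0,-0.44,0,0,0]
    - [0,0,-0.48,0,0,0]
    - [0,0,-0.5,0,0,0]
    - [0,0,-0.5,0,0,0]

```text
t: 6.6
tcp_pos: [0.4762, 0.0406, 0.1521]
tool_rot: [0.708, 0.706, 0.0, 0.0]
wrist_force: [0.5, 0.1, -1.2]
width: 0.0577
grasp_force: 43.0
```

```bash
python3 plan.py .615 -.2875 .15 90
```

```text
t 6.6 tcp [0.4762 0.0406 0.1521] yaw 89.8 w 0.0577 F 43.0 [ 0.5  0.1 -1.2] q [ 0.06  0.65 -0.39  2.07  0.5   0.5  -0.7 ]
shift [-1.092  0.466  0.007] turn [ 0.001  0.    -0.002] rows>= 8.0
```

Ball held (width 58 mm, force 43 N, weight on the wrist). Over to the ring.

Request:
move_arm:
  increments:
    - [-0.06,0.03,0,0,0,0]
    - [-0.15,0.06,0,0,0,0]
    - [-0.25,0.11,0,0,0,0]
    - [-0.35,0.15,0,0,0,0]
    - [-0.45,0.2,0,0,0,0]
    - [-0.55,0.24,0,0,0,0]
    - [-0.65,0.29,0,0,0,0]
    - [-0.75,0.33,0,0,0,0]
    - [-0.85,0.38,0,0,0,0]
    - [-0.93,0.43,0,0,0,0]
    - [-0.98,0.46,0,0,0,0]
    - [-1,0.466,0,0,0,0]
    - [-1,0.466,0,0,0,0]
    - [-1,0.466,0,0,0,0]

```text
t: 8.0
tcp_pos: [0.6142, -0.2579, 0.151]
tool_rot: [0.708, 0.707, -0.0, -0.001]
wrist_force: [-0.7, 0.2, -1.1]
width: 0.0579
grasp_force: 43.0
```

```bash
python3 plan.py .615 -.2875 .15 90;python3 - <<'E'
from h import *
s=snap("scene"); cv2.imwrite("pics/hover2.png",cv2.convertScaleAbs(cv2.resize(s["color"][100:260,110:270,::-1],None,fx=3,fy=3),alpha=1.5))
E
```

```text
t 8.0 tcp [ 0.6142 -0.2579  0.151 ] yaw 89.92 w 0.0579 F 43.0 [-0.7  0.2 -1.1] q [ 0.58  0.87 -0.49  1.49  0.48  0.9  -0.07]
shift [-0.099  0.003  0.003] turn [-0.001 -0.001 -0.001] rows>= 1.0
```

View pics/hover2.png

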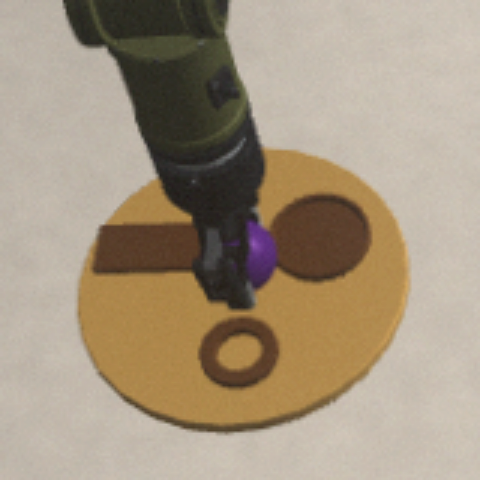

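Request:
move_arm:
  increments:
    - [-0.05,0.003,0,0,0,0]
    - [-0.099,0.003,0,0,0,0]
    - [-0.099,0.003,0.04,0,0,0]
    - [-0.099,0.003,0.1,0,0,0]
    - [-0.099,0.003,0.17,0,0,0]
    - [-0.099,0.003,0.24,0,0,0]
    - [-0.099,0.003,0.3,0,0,0]
    - [-0.099,0.003,0.34,0,0,0]
    - [-0.099,0.003,0.36,0,0,0]
    - [-0.099,0.003,0.37,0,0,0]
    - [-0.099,0.003,0.38,0,0,0]
    - [-0.099,0.003,0.38,0,0,0]

```text
t: 9.25
tcp_pos: [0.6161, -0.2894, 0.0381]
tool_rot: [0.708, 0.706, 0.0, 0.0]
wrist_force: [-0.4, -0.6, -0.9]
width: 0.058
grasp_force: 43.0
```

```bash
python3 plan.py .615 -.2875 .0345 90;python3 - <<'E'
from h import *
a=[]
for n,(x,y) in(("scene",(190,200)),("top",(448,180))):
    s=snap(n); a.append(cv2.convertScaleAbs(cv2.resize(s["color"][y-50:y+50,x-50:x+50,::-1],None,fx=4,fy=4),alpha=1.5))
cv2.imwrite("pics/ring.png",np.hstack(a))
E
```

```text
t 9.25 tcp [ 0.6161 -0.2894  0.0381] yaw 89.83 w 0.058 F 43.0 [-0.4 -0.6 -0.9] q [ 0.59  1.03 -0.43  1.49  0.56  0.74 -0.08]
shift [ 0.006 -0.004  0.012] turn [ 0.     0.    -0.002] rows>= 1.0
```

View pics/ring.png

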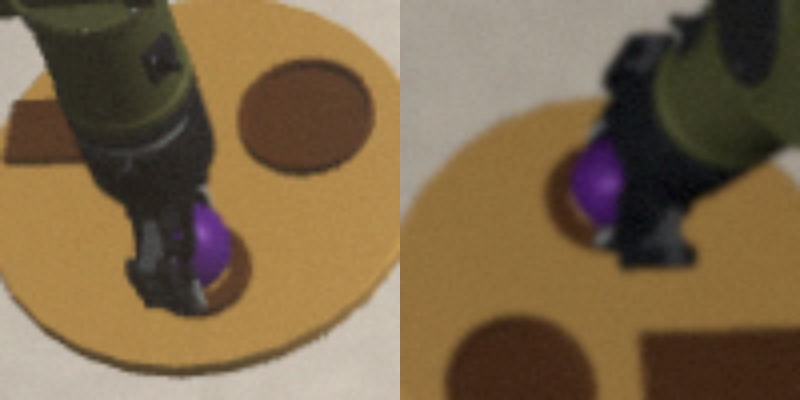

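Request:
move_arm:
  increments:
    - [0.006,-0.004,0.003,0,0,0]
    - [0.006,-0.004,0.007,0,0,0]
    - [0.006,-0.004,0.01,0,0,0]
    - [0.006,-0.004,0.01,0,0,0]
    - [0.006,-0.004,0.01,0,0,0]

```text
t: 9.85
tcp_pos: [0.6148, -0.2871, 0.0353]
tool_rot: [0.708, 0.706, 0.0, 0.0]
wrist_force: [-1.7, 1.6, 3.1]
width: 0.058
grasp_force: 43.3
```

```bash
python3 plan.py .615 -.2875 .0345 90
```

```text
t 9.85 tcp [ 0.6148 -0.2871  0.0353] yaw 89.84 w 0.058 F 43.3 [-1.7  1.6  3.1] q [ 0.58  1.03 -0.43  1.5   0.56  0.73 -0.09]
shift [-0.001  0.001  0.003] turn [ 0.    -0.    -0.002] rows>= 1.0
```

Request:
move_arm:
  increments:
    - [0,0,0,0,0,0]
    - [0,0,0,0,0,0]
    - [0,0,0,0,0,0]
    - [0,0,0,0,0,0]
    - [0,0,0,0,0,0]
    - [0,0,-0.03,0,0,0]
    - [0,0,-0.08,0,0,0]
    - [0,0,-0.15,0,0,0]
    - [0,0,-0.24,0,0,0]
    - [0,0,-0.34,0,0,0]
    - [0,0,-0.44,0,0,0]
    - [0,0,-0.48,0,0,0]
    - [0,0,-0.48,0,0,0]
  fingers: 1

```text
t: 11.15
tcp_pos: [0.616, -0.2879, 0.1817]
tool_rot: [0.708, 0.706, 0.001, 0.002]
wrist_force: [0.5, 0.4, -0.0]
width: 0.0852
grasp_force: 0.0
```

```bash
python3 plan.py .457 .292 .18 120
```

```text
t 11.15 tcp [ 0.616  -0.2879  0.1817] yaw 89.81 w 0.0852 F 0.0 [ 0.5  0.4 -0. ] q [ 0.62  0.85 -0.51  1.43  0.46  0.98 -0.  ]
shift [ 1.931 -0.536 -0.   ] turn [ 0.003  0.002 -0.351] rows>= 13.0
```

Request:
move_arm:
  increments:
    - [0.08,-0.02,0,0,0,0]
    - [0.2,-0.05,0,0,0,0]
    - [0.35,-0.09,0,0,0,0]
    - [0.5,-0.13,0,0,0,0]
    - [0.65,-0.17,0,0,0,0]
    - [0.8,-0.21,0,0,0,0]
    - [0.92,-0.25,0,0,0,0]
    - [1,-0.27,0,0,0,0]
    - [1,-0.27,0,0,0,0]

```text
t: 12.05
tcp_pos: [0.5324, 0.0178, 0.178]
tool_rot: [0.705, 0.709, 0.0, -0.002]
wrist_force: [0.8, 0.6, 0.2]
width: 0.0857
grasp_force: 0.0
```

Request:
move_arm:
  increments:
    - [0.1,-0.03,0,0,0,0]
    - [0.25,-0.08,0,0,0,0]
    - [0.4,-0.13,0,0,0,0]
    - [0.55,-0.18,0,0,0,0]
    - [0.7,-0.22,0,0,0,0]
    - [0.82,-0.25,0,0,0,0]
    - [0.9,-0.265,0,0,0,0]
    - [0.92,-0.265,0,0,0,0]
    - [0.92,-0.265,0,0,0,0]
    - [0.92,-0.265,0,0,0,0]

```text
t: 13.05
tcp_pos: [0.4564, 0.2863, 0.178]
tool_rot: [0.709, 0.705, -0.001, 0.001]
wrist_force: [-0.2, 0.5, -0.3]
width: 0.0853
grasp_force: 0.0
```

```bash
python3 plan.py .457 .292 .024 90;python3 - <<'E'
from h import *
a=[]
for n,(x,y) in(("scene",(408,155)),("top",(448,180))):
    s=snap(n); a.append(cv2.convertScaleAbs(cv2.resize(s["color"][y-50:y+50,x-50:x+50,::-1],None,fx=4,fy=4),alpha=1.5))
cv2.imwrite("pics/tin2.png",np.hstack(a))
E
```

```text
t 13.05 tcp [0.4564 0.2863 0.178 ] yaw 89.67 w 0.0853 F 0.0 [-0.2  0.5 -0.3] q [-0.4   0.68 -0.41  1.87  0.41  0.68 -1.06]
shift [0.021 0.002 0.513] turn [-0.     0.002 -0.004] rows>= 4.0
```

View pics/tin2.png

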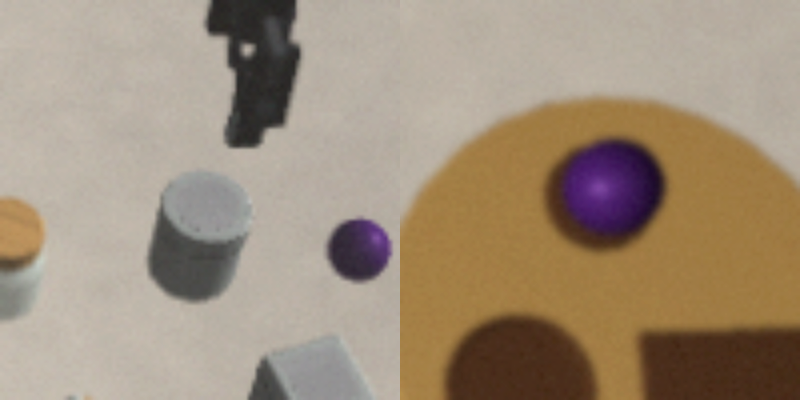

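The ball sits in the ring (top about (451,177)). The fingers are over the round tin (scene about (408,157)), so I'll descend on it.

Request:
move_arm:
  increments:
    - [0.02,0.002,0.03,0,0,0]
    - [0.02,0.002,0.08,0,0,0]
    - [0.02,0.002,0.14,0,0,0]
    - [0.02,0.002,0.21,0,0,0]
    - [0.02,0.002,0.28,0,0,0]
    - [0.02,0.002,0.35,0,0,0]
    - [0.02,0.002,0.42,0,0,0]
    - [0.02,0.002,0.48,0,0,0]
    - [0.02,0.002,0.51,0,0,0]
    - [0.02,0.002,0.51,0,0,0]

```text
t: 14.15
tcp_pos: [0.4558, 0.2943, 0.0245]
tool_rot: [0.708, 0.706, -0.001, -0.0]
wrist_force: [0.3, -0.1, -0.6]
width: 0.0853
grasp_force: 0.0
```

Request:
move_arm:
  increments:
    - [0,0,0,0,0,0]
    - [0,0,0,0,0,0]
    - [0,0,0,0,0,0]
    - [0,0,0,0,0,0]
    - [0,0,0,0,0,0]
    - [0,0,0,0,0,0]
    - [0,0,0,0,0,0]
  fingers: -1
  force: 35

```text
t: 14.85
tcp_pos: [0.457, 0.2953, 0.0267]
tool_rot: [0.708, 0.706, 0.001, 0.0]
wrist_force: [-1.6, -1.2, 6.8]
width: 0.0613
grasp_force: 38.6
```

```bash
python3 plan.py .457 .292 .19 90; python3 - <<'E'
from h import *
s=snap("top"); print(cast(s,(451.4,176.6),.06))
E
```

```text
t 14.85 tcp [0.457  0.2953 0.0267] yaw 89.81 w 0.0613 F 38.6 [-1.6 -1.2  6.8] q [-0.52  0.92 -0.23  1.94  0.56  0.35 -1.2 ]
shift [-0.011  0.001 -0.544] turn [ 0.001 -0.001 -0.002] rows>= 4.0
[[ 0.61333653 -0.28771106  0.06      ]]
```

Request:
move_arm:
  increments:
    - [0,0,-0.03,0,0,0]
    - [0,0,-0.08,0,0,0]
    - [0,0,-0.15,0,0,0]
    - [0,0,-0.23,0,0,0]
    - [0,0,-0.31,0,0,0]
    - [0,0,-0.39,0,0,0]
    - [0,0,-0.46,0,0,0]
    - [0,0,-0.5,0,0,0]
    - [0,0,-0.52,0,0,0]
    - [0,0,-0.52,0,0,0]

```text
t: 15.9
tcp_pos: [0.4565, 0.2949, 0.1821]
tool_rot: [0.708, 0.706, 0.0, 0.0]
wrist_force: [-0.2, -0.1, -2.1]
width: 0.0612
grasp_force: 38.5
```

```bash
python3 plan.py .496 -.226 .18 90
```

```text
t 15.9 tcp [0.4565 0.2949 0.1821] yaw 89.82 w 0.0612 F 38.5 [-0.2 -0.1 -2.1] q [-0.4   0.67 -0.42  1.86  0.41  0.7  -1.07]
shift [-1.736  0.137  0.007] turn [ 0.    -0.    -0.002] rows>= 11.0
```

Request:
move_arm:
  increments:
    - [-0.05,0.005,0,0,0,0]
    - [-0.12,0.01,0,0,0,0]
    - [-0.2,0.015,0,0,0,0]
    - [-0.3,0.02,0,0,0,0]
    - [-0.4,0.03,0,0,0,0]
    - [-0.5,0.04,0,0,0,0]
    - [-0.6,0.05,0,0,0,0]
    - [-0.7,0.055,0,0,0,0]
    - [-0.79,0.06,0,0,0,0]
    - [-0.85,0.065,0,0,0,0]
    - [-0.88,0.07,0,0,0,0]
    - [-0.88,0.07,0,0,0,0]

```text
t: 17.1
tcp_pos: [0.476, 0.0289, 0.1811]
tool_rot: [0.709, 0.705, -0.001, -0.0]
wrist_force: [0.9, 0.4, -2.1]
width: 0.0614
grasp_force: 38.5
```

Request:
move_arm:
  increments:
    - [-0.05,0.005,0,0,0,0]
    - [-0.12,0.01,0,0,0,0]
    - [-0.2,0.015,0,0,0,0]
    - [-0.3,0.02,0,0,0,0]
    - [-0.4,0.03,0,0,0,0]
    - [-0.5,0.04,0,0,0,0]
    - [-0.6,0.05,0,0,0,0]
    - [-0.7,0.055,0,0,0,0]
    - [-0.78,0.06,0,0,0,0]
    - [-0.83,0.065,0,0,0,0]
    - [-0.856,0.067,0,0,0,0]
    - [-0.856,0.067,0,0,0,0]
    - [-0.856,0.067,0,0,0,0]

```text
t: 18.4
tcp_pos: [0.4962, -0.2241, 0.1818]
tool_rot: [0.707, 0.707, 0.0, -0.0]
wrist_force: [0.1, 0.6, -1.7]
width: 0.0611
grasp_force: 38.5
```

```bash
python3 plan.py .496 -.226 .0575 90
```

```text
t 18.4 tcp [ 0.4962 -0.2241  0.1818] yaw 89.96 w 0.0611 F 38.5 [ 0.1  0.6 -1.7] q [ 0.65  0.69 -0.52  1.85  0.49  0.73 -0.15]
shift [-0.007 -0.001  0.414] turn [ 0.    -0.001 -0.   ] rows>= 3.0
```

Down to just above the dish floor.

Request:
move_arm:
  increments:
    - [-0.005,0,0.03,0,0,0]
    - [-0.005,0,0.08,0,0,0]
    - [-0.005,0,0.14,0,0,0]
    - [-0.005,0,0.2,0,0,0]
    - [-0.005,0,0.26,0,0,0]
    - [-0.005,0,0.32,0,0,0]
    - [-0.005,0,0.36,0,0,0]
    - [-0.005,0,0.38,0,0,0]
    - [-0.005,0,0.395,0,0,0]
    - [-0.005,0,0.395,0,0,0]

```text
t: 19.4
tcp_pos: [0.496, -0.2273, 0.0632]
tool_rot: [0.708, 0.706, -0.0, -0.0]
wrist_force: [0.1, 0.1, -1.3]
width: 0.0615
grasp_force: 38.5
```

```bash
python3 plan.py .496 -.226 .0575 90;python3 - <<'E'
from h import *
a=[]
for n,(x,y) in(("scene",(200,175)),("top",(440,215))):
    s=snap(n); a.append(cv2.convertScaleAbs(cv2.resize(s["color"][y-50:y+50,x-50:x+50,::-1],None,fx=4,fy=4),alpha=1.5))
cv2.imwrite("pics/dish.png",np.hstack(a))
E
```

```text
t 19.4 tcp [ 0.496  -0.2273  0.0632] yaw 89.85 w 0.0615 F 38.5 [ 0.1  0.1 -1.3] q [ 0.56  0.87 -0.37  1.92  0.65  0.47 -0.28]
shift [ 0.004 -0.     0.019] turn [-0.    -0.    -0.002] rows>= 1.0
```

View pics/dish.png

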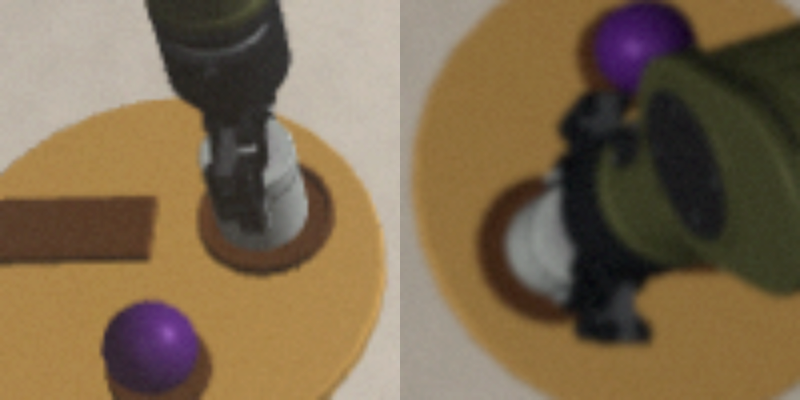

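The tin hangs inside the dish's lip (scene about (263,228) in the crop) and the ball is seated. I'll lower the rest and release.

Request:
move_arm:
  increments:
    - [0.004,0,0.005,0,0,0]
    - [0.004,0,0.01,0,0,0]
    - [0.004,0,0.014,0,0,0]
    - [0.004,0,0.018,0,0,0]
    - [0.004,0,0.018,0,0,0]

```text
t: 20.0
tcp_pos: [0.496, -0.2264, 0.0587]
tool_rot: [0.708, 0.706, -0.0, 0.0]
wrist_force: [-1.2, -0.7, 6.2]
width: 0.0611
grasp_force: 39.1
```

```bash
python3 plan.py .496 -.226 .0575 90
```

```text
t 20.0 tcp [ 0.496  -0.2264  0.0587] yaw 89.83 w 0.0611 F 39.1 [-1.2 -0.7  6.2] q [ 0.56  0.87 -0.36  1.93  0.66  0.46 -0.29]
shift [0.001 0.    0.004] turn [ 0.     0.    -0.002] rows>= 1.0
```

Request:
move_arm:
  increments:
    - [0,0,0,0,0,0]
    - [0,0,0,0,0,0]
    - [0,0,0,0,0,0]
    - [0,0,0,0,0,0]
    - [0,0,0,0,0,0]
    - [0,0,-0.03,0,0,0]
    - [0,0,-0.08,0,0,0]
    - [0,0,-0.15,0,0,0]
    - [0,0,-0.24,0,0,0]
    - [0,0,-0.34,0,0,0]
    - [0,0,-0.41,0,0,0]
    - [0,0,-0.42,0,0,0]
    - [0,0,-0.42,0,0,0]
  fingers: 1

```text
t: 21.3
tcp_pos: [0.4961, -0.2265, 0.1847]
tool_rot: [0.708, 0.706, 0.0, 0.001]
wrist_force: [0.3, -0.2, -0.9]
width: 0.085
grasp_force: 0.0
```

```bash
python3 plan.py .631 .2218 .18 32.2
```

```text
t 21.3 tcp [ 0.4961 -0.2265  0.1847] yaw 89.81 w 0.085 F 0.0 [ 0.3 -0.2 -0.9] q [ 0.66  0.69 -0.53  1.85  0.5   0.74 -0.15]
shift [1.496 0.445 0.015] turn [0.001 0.    0.67 ] rows>= 10.0
```

Request:
move_arm:
  increments:
    - [0.08,0.02,0,0,0,0.04]
    - [0.2,0.06,0,0,0,0.1]
    - [0.33,0.1,0,0,0,0.17]
    - [0.46,0.14,0,0,0,0.24]
    - [0.59,0.18,0,0,0,0.31]
    - [0.72,0.22,0,0,0,0.38]
    - [0.83,0.26,0,0,0,0.45]
    - [0.92,0.29,0,0,0,0.52]
    - [0.98,0.3,0,0,0,0.59]
    - [1,0.31,0,0,0,0.65]
    - [1,0.31,0,0,0,0.67]
    - [1,0.31,0,0,0,0.67]

```text
t: 22.5
tcp_pos: [0.589, 0.0727, 0.1829]
tool_rot: [0.961, 0.278, -0.001, 0.0]
wrist_force: [-0.1, 1.3, 0.5]
width: 0.0855
grasp_force: 0.0
```

```bash
python3 plan.py .631 .2218 .14 32.2
```

```text
t 22.5 tcp [0.589  0.0727 0.1829] yaw 32.3 w 0.0855 F 0.0 [-0.1  1.3  0.5] q [-0.09  0.71 -0.19  1.71  0.18  0.74 -1.38]
shift [ 0.384 -0.345  0.142] turn [0.    0.002 0.001] rows>= 4.0
```

Request:
move_arm:
  increments:
    - [0.05,-0.05,0.02,0,0,0]
    - [0.12,-0.11,0.05,0,0,0]
    - [0.2,-0.18,0.08,0,0,0]
    - [0.28,-0.25,0.11,0,0,0]
    - [0.35,-0.31,0.13,0,0,0]
    - [0.384,-0.345,0.142,0,0,0]
    - [0.384,-0.345,0.142,0,0,0]
    - [0.384,-0.345,0.142,0,0,0]
    - [0.384,-0.345,0.142,0,0,0]

```text
t: 23.4
tcp_pos: [0.6323, 0.2194, 0.1416]
tool_rot: [0.961, 0.276, -0.0, 0.001]
wrist_force: [0.1, -0.1, 0.6]
width: 0.0854
grasp_force: 0.0
```

```bash
python3 plan.py .631 .2218 .002 32.2;python3 - <<'E'
from h import *
a=[]
for n,(x,y) in(("scene",(387,215)),("top",(440,215))):
    s=snap(n); a.append(cv2.convertScaleAbs(cv2.resize(s["color"][y-50:y+50,x-50:x+50,::-1],None,fx=4,fy=4),alpha=1.5))
cv2.imwrite("pics/chime.png",np.hstack(a))
E
```

```text
t 23.4 tcp [0.6323 0.2194 0.1416] yaw 32.09 w 0.0854 F 0.0 [ 0.1 -0.1  0.6] q [-0.32  0.85 -0.15  1.5   0.16  0.8  -1.55]
shift [ 0.001 -0.01   0.465] turn [ 0.001  0.001 -0.001] rows>= 3.0
```

View pics/chime.png

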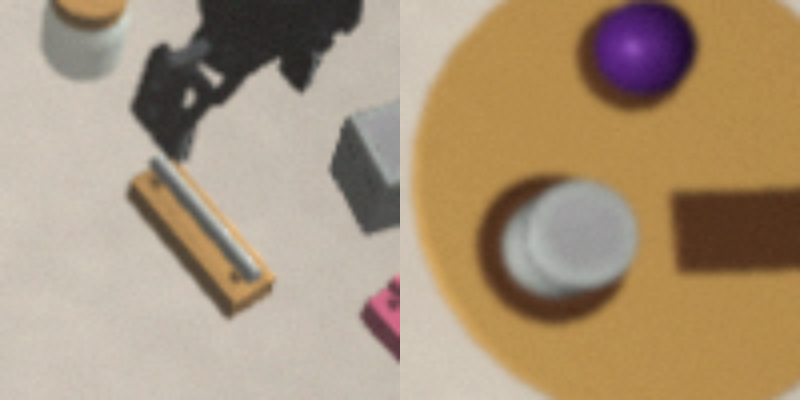

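The tin stands in the dish. The gripper is over the chime with the rod (scene about (387,223)), its fingers on either side of the block.

Request:
move_arm:
  increments:
    - [0.001,-0.008,0.03,0,0,0]
    - [0.001,-0.008,0.08,0,0,0]
    - [0.001,-0.008,0.14,0,0,0]
    - [0.001,-0.008,0.21,0,0,0]
    - [0.001,-0.008,0.28,0,0,0]
    - [0.001,-0.008,0.35,0,0,0]
    - [0.001,-0.008,0.41,0,0,0]
    - [0.001,-0.008,0.45,0,0,0]
    - [0.001,-0.008,0.46,0,0,0]
    - [0.001,-0.008,0.46,0,0,0]

```text
t: 24.5
tcp_pos: [0.6309, 0.2246, 0.0029]
tool_rot: [0.961, 0.278, -0.0, 0.0]
wrist_force: [-0.3, -1.4, 0.0]
width: 0.0852
grasp_force: 0.0
```

Request:
move_arm:
  increments:
    - [0,0,0,0,0,0]
    - [0,0,0,0,0,0]
    - [0,0,0,0,0,0]
    - [0,0,0,0,0,0]
    - [0,0,0,0,0,0]
    - [0,0,0,0,0,0]
    - [0,0,0,0,0,0]
    - [0,0,0,0,0,0]
    - [0,0,0,0,0,0]
  fingers: -1
  force: 45

```text
t: 25.4
tcp_pos: [0.6319, 0.2247, 0.0043]
tool_rot: [0.961, 0.278, 0.001, 0.0]
wrist_force: [0.1, -0.4, 6.2]
width: 0.0348
grasp_force: 47.4
```

```bash
python3 plan.py .631 .2218 .18 32.2
```

```text
t 25.4 tcp [0.6319 0.2247 0.0043] yaw 32.23 w 0.0348 F 47.4 [ 0.1 -0.4  6.2] q [-0.35  1.04 -0.12  1.54  0.2   0.57 -1.59]
shift [-0.007  0.007 -0.586] turn [ 0.001 -0.001  0.   ] rows>= 4.0
```

Request:
move_arm:
  increments:
    - [0,0,-0.03,0,0,0]
    - [0,0,-0.08,0,0,0]
    - [0,0,-0.15,0,0,0]
    - [0,0,-0.23,0,0,0]
    - [0,0,-0.31,0,0,0]
    - [0,0,-0.39,0,0,0]
    - [0,0,-0.46,0,0,0]
    - [0,0,-0.52,0,0,0]
    - [0,0,-0.58,0,0,0]
    - [0,0,-0.6,0,0,0]
    - [0,0,-0.6,0,0,0]

```text
t: 26.5
tcp_pos: [0.6314, 0.225, 0.1847]
tool_rot: [0.961, 0.278, 0.001, -0.0]
wrist_force: [0.4, 0.4, -1.5]
width: 0.035
grasp_force: 46.7
```

```bash
python3 plan.py .5045 -.3655 .18 90.3
```

```text
t 26.5 tcp [0.6314 0.225  0.1847] yaw 32.25 w 0.035 F 46.7 [ 0.4  0.4 -1.5] q [-0.33  0.8  -0.16  1.46  0.15  0.89 -1.55]
shift [-1.408  1.439  0.013] turn [ 0.001 -0.001 -0.675] rows>= 13.0
```

Request:
move_arm:
  increments:
    - [-0.04,0.04,0,0,0,-0.02]
    - [-0.1,0.1,0,0,0,-0.06]
    - [-0.18,0.18,0,0,0,-0.12]
    - [-0.27,0.28,0,0,0,-0.18]
    - [-0.36,0.37,0,0,0,-0.25]
    - [-0.45,0.46,0,0,0,-0.32]
    - [-0.54,0.55,0,0,0,-0.39]
    - [-0.62,0.64,0,0,0,-0.46]
    - [-0.68,0.69,0,0,0,-0.53]
    - [-0.7,0.72,0,0,0,-0.59]
    - [-0.7,0.72,0,0,0,-0.64]
    - [-0.7,0.72,0,0,0,-0.67]
    - [-0.7,0.72,0,0,0,-0.675]
    - [-0.7,0.72,0,0,0,-0.675]

```text
t: 27.9
tcp_pos: [0.5681, -0.07, 0.1826]
tool_rot: [0.706, 0.708, -0.0, -0.001]
wrist_force: [0.3, 0.7, -2.1]
width: 0.035
grasp_force: 46.7
```

```bash
python3 plan.py .5045 -.3655 .18 90.3
```

```text
t 27.9 tcp [ 0.5681 -0.07    0.1826] yaw 90.22 w 0.035 F 46.7 [ 0.3  0.7 -2.1] q [ 0.33  0.72 -0.49  1.77  0.46  0.78 -0.39]
shift [-0.984 -0.216  0.009] turn [-0.001 -0.    -0.001] rows>= 7.0
```

Request:
move_arm:
  increments:
    - [-0.05,-0.01,0,0,0,0]
    - [-0.12,-0.03,0,0,0,0]
    - [-0.22,-0.05,0,0,0,0]
    - [-0.33,-0.07,0,0,0,0]
    - [-0.45,-0.1,0,0,0,0]
    - [-0.57,-0.13,0,0,0,0]
    - [-0.69,-0.15,0,0,0,0]
    - [-0.8,-0.18,0,0,0,0]
    - [-0.89,-0.2,0,0,0,0]
    - [-0.95,-0.21,0,0,0,0]
    - [-0.98,-0.216,0,0,0,0]
    - [-0.98,-0.216,0,0,0,0]
    - [-0.98,-0.216,0,0,0,0]

```text
t: 29.2
tcp_pos: [0.5054, -0.3632, 0.1833]
tool_rot: [0.705, 0.709, 0.0, -0.0]
wrist_force: [-0.8, 0.6, -0.9]
width: 0.0351
grasp_force: 46.7
```

```bash
python3 plan.py .5045 -.364 .048 90.3
```

```text
t 29.2 tcp [ 0.5054 -0.3632  0.1833] yaw 90.32 w 0.0351 F 46.7 [-0.8  0.6 -0.9] q [ 0.84  0.79 -0.54  1.61  0.49  0.88  0.12]
shift [-0.003 -0.003  0.451] turn [ 0.    -0.001  0.   ] rows>= 3.0
```

Request:
move_arm:
  increments:
    - [-0.003,-0.003,0.03,0,0,0]
    - [-0.003,-0.003,0.08,0,0,0]
    - [-0.003,-0.003,0.15,0,0,0]
    - [-0.003,-0.003,0.22,0,0,0]
    - [-0.003,-0.003,0.29,0,0,0]
    - [-0.003,-0.003,0.35,0,0,0]
    - [-0.003,-0.003,0.4,0,0,0]
    - [-0.003,-0.003,0.43,0,0,0]
    - [-0.003,-0.003,0.45,0,0,0]
    - [-0.003,-0.003,0.45,0,0,0]

```text
t: 30.2
tcp_pos: [0.5041, -0.365, 0.0477]
tool_rot: [0.705, 0.709, -0.0, -0.0]
wrist_force: [-0.5, 0.1, -1.1]
width: 0.035
grasp_force: 46.7
```

```bash
python3 plan.py .5045 -.364 .0395 90.3;python3 - <<'E'
from h import *
a=[]
for n,(x,y) in(("scene",(165,180)),("top",(484,215))):
    s=snap(n); a.append(cv2.convertScaleAbs(cv2.resize(s["color"][y-50:y+50,x-50:x+50,::-1],None,fx=4,fy=4),alpha=1.5))
cv2.imwrite("pics/pad.png",np.hstack(a))
E
```

```text
t 30.2 tcp [ 0.5041 -0.365   0.0477] yaw 90.28 w 0.035 F 46.7 [-0.5  0.1 -1.1] q [ 0.79  0.96 -0.43  1.69  0.61  0.63  0.02]
shift [0.003 0.001 0.027] turn [-0.001 -0.    -0.   ] rows>= 1.0
```

View pics/pad.png

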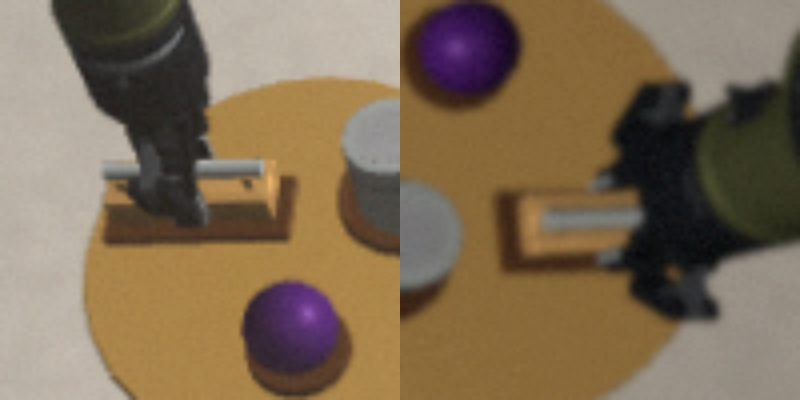

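The chime is held level, rod up, over the pad. I'll lower it and release.

Request:
move_arm:
  increments:
    - [0.002,0.001,0.006,0,0,0]
    - [0.002,0.001,0.012,0,0,0]
    - [0.002,0.001,0.018,0,0,0]
    - [0.002,0.001,0.024,0,0,0]
    - [0.002,0.001,0.026,0,0,0]
    - [0.002,0.001,0.026,0,0,0]

```text
t: 30.9
tcp_pos: [0.5045, -0.3647, 0.0404]
tool_rot: [0.706, 0.709, -0.0, -0.0]
wrist_force: [-0.9, -0.4, -1.2]
width: 0.0351
grasp_force: 46.7
```

```bash
python3 plan.py .5045 -.364 .0395 90.3
```

```text
t 30.9 tcp [ 0.5045 -0.3647  0.0404] yaw 90.26 w 0.0351 F 46.7 [-0.9 -0.4 -1.2] q [ 0.78  0.97 -0.42  1.69  0.62  0.62  0.01]
shift [ 0.002 -0.     0.003] turn [-0.    -0.    -0.001] rows>= 1.0
```

Not yet in contact (weight still on the wrist), so a little lower.

Request:
move_arm:
  increments:
    - [0.001,0,0.003,0,0,0]
    - [0.001,0,0.005,0,0,0]
    - [0.001,0,0.007,0,0,0]
    - [0.001,0,0.007,0,0,0]

```text
t: 31.3
tcp_pos: [0.5046, -0.3647, 0.0402]
tool_rot: [0.706, 0.709, -0.0, 0.001]
wrist_force: [-3.8, 1.4, 12.6]
width: 0.0351
grasp_force: 48.3
```

Request:
move_arm:
  increments:
    - [0,0,-0.004,0,0,0]
    - [0,0,-0.004,0,0,0]
    - [0,0,-0.004,0,0,0]
    - [0,0,-0.004,0,0,0]
    - [0,0,-0.004,0,0,0]
    - [0,0,-0.004,0,0,0]
    - [0,0,-0.04,0,0,0]
    - [0,0,-0.1,0,0,0]
    - [0,0,-0.18,0,0,0]
    - [0,0,-0.28,0,0,0]
    - [0,0,-0.4,0,0,0]
    - [0,0,-0.5,0,0,0]
    - [0,0,-0.6,0,0,0]
    - [0,0,-0.66,0,0,0]
    - [0,0,-0.66,0,0,0]
  fingers: 1

```text
t: 32.8
tcp_pos: [0.5064, -0.3649, 0.2403]
tool_rot: [0.706, 0.709, 0.001, 0.003]
wrist_force: [0.3, 0.1, 0.4]
width: 0.0855
grasp_force: 0.0
```

Request:
move_arm:
  increments:
    - [0.05,-0.08,0,0,0,0]
    - [0.12,-0.18,0,0,0,0]
    - [0.25,-0.28,0,0,0,0]
    - [0.38,-0.33,0,0,0,0]
    - [0.52,-0.34,0,0,0,0]
    - [0.66,-0.34,0,0,0,0]
    - [0.8,-0.34,0,0,0,0]
    - [0.92,-0.34,0,0,0,0]
    - [1,-0.34,0,0,0,0]
    - [1,-0.34,0,0,0,0]
    - [1,-0.34,0,0,0,0]

```text
t: 33.9
tcp_pos: [0.4008, -0.0648, 0.2361]
tool_rot: [0.705, 0.709, -0.001, -0.0]
wrist_force: [0.2, 0.3, -1.1]
width: 0.0855
grasp_force: 0.0
```

```bash
python3 - <<'E'
from h import *
a=[];u=lambda m:m.astype(np.uint8)*255
for n,(x,y),q in(("scene",(190,190),(162,173)),("top",(455,215),(486,220))):
    s=snap(n); H,S,V=[c.astype(int) for c in cv2.split(cv2.cvtColor(s["color"],cv2.COLOR_RGB2HSV))]
    w=np.zeros(V.shape,bool); w[q[1]-14:q[1]+14,q[0]-32:q[0]+32]=1
    for b,st,c in sorted(blobs(u(w&(S<75)&(V>75)),20),key=lambda z:-z[1][4])[:2]:
        P=cast(s,np.argwhere(b)[:,::-1],.072)[:,:2]; mr=cv2.minAreaRect(P.astype(np.float32)*1000); d=np.linalg.svd(P-P.mean(0))[2][0]
        print(n,"rod",P.mean(0).round(4),np.round(mr[0],1),np.round(mr[1],1),np.degrees(np.arctan2(d[1],d[0]))%180)
    a.append(cv2.convertScaleAbs(cv2.resize(s["color"][y-66:y+66,x-66:x+66,::-1],None,fx=3,fy=3,interpolation=cv2.INTER_CUBIC),alpha=1.5))
cv2.imwrite("pics/final.png",np.hstack(a)); print(r.state()["t"])
E
```

```text
scene rod [ 0.4902 -0.4172] [ 487.4 -385.7] [ 93.9 134.4] 87.74674579614138
top rod [ 0.5025 -0.3886] [ 508.4 -370.9] [114.1  66. ] 88.48429041178908
34.0
```

View pics/final.png

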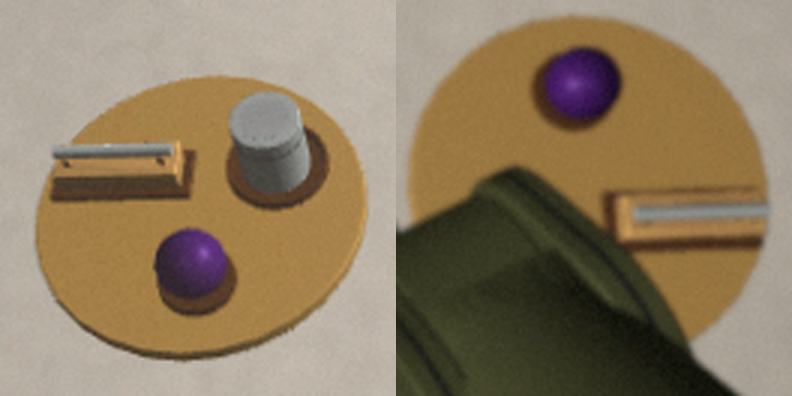

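```bash
python3 - <<'E'
from h import *
for n,p in(("scene",[(141.7,173.8),(181.7,174.5)]),("top",[(467.7,219.9),(513.4,219.2)])):
    s=snap(n); P=cast(s,p,.072)[:,:2]; print(n,P.round(4).tolist(),"mid",P.mean(0).round(4),"len",np.linalg.norm(P[1]-P[0]).round(4))
E
```

```text
scene [[0.5028, -0.4196], [0.5077, -0.3123]] mid [ 0.5053 -0.366 ] len 0.1074
top [[0.5042, -0.3123], [0.5029, -0.4193]] mid [ 0.5036 -0.3658] len 0.107
```

```bash
python3 -c "
from plant import r
print(r.hand_in())"
```

```text
the job is handed in; nothing more can be done
None
```

I handed the job in at about 34 s: in the last pictures the ball sits in the ring, the tin stands in the dish, and the chime lies rod up on the pad, measured within about 1 mm of its centre; I never touched the look-alikes.

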